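# Unlock the tab-lock dial and open the sample drawer

### The arm

A 6-joint arm with a two-finger parallel gripper is mounted at the origin on a cart in front of the work surface, level with it; the furniture and walls round the work are solid. World frame = base frame: x ahead of the robot, y to its left, z up, the work surface at z = 0. Lengths are in mm, angles in rad, forces in N, time in s.
With the tool pointing down it reaches from about 250 to 725 mm from the base axis. Payload 4 kg.
Tool frame: the origin (TCP) lies at the centre of the arm's flange, where the gripper is bolted on; the fingertips stand env.tip_reach ahead of it and the grasp point (between the pads) lies 155 mm ahead of it (env.tip_reach is the distance from the TCP to the fingertips, in mm); z points along the fingers, y is the line along which they close (so a half turn about z gives the same grasp; the last joint's range is limited). The gripper opens to 85 mm and grips with 20 to 120 N. Pads are 22 mm wide; open, the fingers measure 114 mm over their backs; the gripper's body (76 mm by 85 mm) begins 54 mm behind the grasp point. The pads swing forward as they close: fully open they stand 13 mm farther back than shut.
Start: joints at [-1.119, 0.241, 0.005, 1.335, 0, 1.571], TCP at [218.291, -449.832, 404.706] pointing down, gripper open.
Joint ranges: [-2.72, 2.72], [-1.05, 1.87], [-1.09, 1.28], [-1.99, 2.15], [-1.42, 1.44], [-3.14, 3.14]. Speed limits (rad/s): [2.79, 2.79, 3.14, 3.14, 3.14, 3.14].

### API

Orientations are given as a rotation vector (axis times angle).
In Python, from rig import monitor, get_image, camera_info, order, env gives the robot as it stands.
- The arm moves only by the tool drive_tool, never from a script. Its argument "series" is a list of rows, each an object of numbers: "dx", "dy", "dz": the shift along the tool's x, y, z in mm; "roll": the turn about the tool's z in degrees; "jaw": the opening in per cent of the stroke, from 0 (shut) to 100 (fully open). A call has exactly 5 rows; each row is the pose to reach, as a shift and turn from the pose commanded when the call began, along the tool's axes at that moment; what a row does not reach only later rows make up. A row lasts 1/12 s, in which the tool goes at most 41.7 mm and 7.16 degrees, less where a joint would pass 70% of its speed; a pose out of reach is approached as far as the arm can. A call with a gripper value outside its range is refused whole. The fingers move at their own pace and stop on an object; "newtons" is the grip in N (left out, the last holds). Time passes only in rows, so rows that repeat a pose let the fingers close, or fill a call up. It gives the time, the measured TCP pose, the force, the opening and the grip force at its end, in the units of the state.
- monitor.read_state(): the state, without advancing time (a new reading comes with each control period).
- get_image(name): name is "side" or "top" or "wrist"; returns the picture (384x512x3 uint8, red, green, blue); there is no depth.
- camera_info(name): a dict with "K" (3x3 intrinsics, pixels), "R" (3x3) and "t" (3): a world point X has camera coordinates R X + t; the wrist camera has in their place "mount" (4x4, takes a point from camera to tool coordinates, whose origin is the TCP and whose axes are the flange's). Camera axes: x right, y down, z forward; pixel columns grow to the right and rows downward; lengths in mm; the calibration is good to about 2 mm. A picture is of the moment at which its call begins: read the wrist's pose just before it. camera_info takes no time and is no camera call.
- order.close_job(): hands the job in; it is judged then, once.
The state is a dict: "clock": time; "q": joint angles; "joint_velocities": joint speeds; "effort": joint torques, N m; "tcp_pos": TCP position; "eef_rot": TCP orientation; "force": force on the tool from outside, world axes, zero at the start; "ft_torque": the same for the moment, N m; "opening": finger opening in mm; "grasp_force": force on a finger pad.
Only numpy, scipy, OpenCV 4.12 (cv2) and the standard library are available. Lean on these libraries where they do the work, as an engineer would, in place of code of your own. Each camera call takes 0.05 s, during which the arm holds its last target. There are 200 camera calls.

### The job

The sample drawer on the worktop is locked by the dial on top of its housing. Pinch the dial's two release tabs and keep them pinched while you turn it counter-clockwise (seen from above) until you feel it bear firmly on its open stop, without forcing it; let go there so that both tabs spring out and lock, then pull the drawer fully open by its handle and leave it open. Leave the beaker, the glass stopper and the jar round it where they stand.

Things in the scene. Friction and masses are not known exactly. Their poses are not given: they have to be found in the camera images.
- unit: white sheet-metal drawer housing, fixed on the worktop, 150 (x, along the drawer) x 130 (y) x 75 mm high; origin at the centre of its underside; its drawer front looks along its own -x, z up. The dial's open stop is hidden inside it. More than 25 N between the dial and the housing's inside (dial forced on its stop or in its locked notch, drawer pulled while locked) damages it.
- dial: grey lock dial with two black tabs, held by four clips on top of the housing; origin on its axis, level with the housing's top (75 mm up), 20 mm behind (+x of) the housing's centre. Starts locked, its axes along the housing's. The hidden open stop lies 0.88 to 1.41 rad counter-clockwise from there, elsewhere each time (the second raised mark is only about its middle).
- dial_grip (a point): point on the dial's axis at grip height, 45 mm above the housing's top; turns with the dial: y runs from tab to tab, z up. The dial is 80 mm across, its face 22 mm above the housing's top; on it a fixed bar, 34 (y) x 22 (x) mm, up to 58 mm above the housing's top, between the tabs. A white pointer rib points along -x. Free turning takes about 0.05 N m, more if pushed sideways.
- tab_a (a joint): how far the black upright tab on the dial's +y side is pressed in, m: 0 = out, 0.006 = fully in; the dial turns only with both above 0.0045. Spring about 4 N at first, 8 N fully in. Tabs are 24 mm wide (x), from 24 to 62 mm above the housing's top; their outer faces are 60 mm apart when out, 48 mm when both are in.
- tab_b (a joint): the same for the tab on the dial's -y side. The tabs can spring out only in the locked position and within the last 0.08 rad before the open stop; let go elsewhere they stay in. The stop acts 25 mm from the axis: 6 N there, about 0.15 N m, shows that it is reached, 25 N is about 0.6 N m; 0.2 to 0.3 N m, some 0.05 rad into its stiff rubber buffer, is right.
- drawer (a joint): how far the drawer is pulled out, m: 0 = shut, 0.060 = fully open at its stop. Slides along the housing's -x with about 2 N of friction; it stays where it is left.
- drawer_handle (a point): middle of the drawer's straight steel bar handle: a level round bar 10 mm thick and 90 mm long along y, 42 mm in front of (-x of) the drawer front, 52 mm above the worktop, held by a post 40 mm to either side of its middle; x axis points from the handle towards the housing. Moves with the drawer.
- beaker: glass beaker, 56 mm across, 69 mm high, standing behind or right of the housing; origin at the centre of its underside. Leave alone.
- stopper: ground glass stopper, 42 mm across, 50 mm high, right of the housing; origin at the centre of its underside. Leave alone.
- jar: sample jar with a screw lid, 52 mm across, 62 mm high, left of the housing; origin at the centre of its underside. Leave alone.
Things that resemble listed ones, but are neither listed nor needed, are in the scene too. Leave any blue or green look-alike of the dial alone.

How it is judged:
By the outcome, as a careful person would: the job done as asked, in the order asked, and still so for the second after the job is handed in, with the robot touching nothing.
It also fails if it takes over 67 s, if anything falls off the work surface, if the arm or the gripper's body presses on something with over 40 N, if the wrist force passes 120 N, or if a joint passes its speed limit or range.

## Working session

There is one attempt and no reset: what is moved stays moved. The work goes in short steps, Python scripts to look and compute and a tool call to move; the robot and the scene stay as the last step left them, time stands still between calls to the robot, and variables do not carry over. Pictures are saved under pics/ and viewed, at most 10 in all, crops included, and the job is handed in when it is done.

Besides the shell and the picture viewer there is one more tool, called as name(argument=value, ...), one argument or row to a line, values as JSON. drive_tool: Moves the arm, as the interface text tells. Its arguments: {"type":"object","properties":{"series":{"type":"array","items":{"type":"object","properties":{"dx":{"type":"number"},"dy":{"type":"number"},"dz":{"type":"number"},"roll":{"type":"number"},"jaw":{"type":"number"}}}},"newtons":{"type":"number"}},"required":["series"]}

```bash
mkdir -p pics; ls; python3 - <<'E'
from rig import monitor,get_image,camera_info,env
import cv2,numpy as np
s=monitor.read_state();print(s);print(env.tip_reach)
for n in("top","side"):
    c=camera_info(n);print(n,c)
    cv2.imwrite(f"pics/{n}0.png",cv2.resize(get_image(n)[:,:,::-1],(800,600),interpolation=cv2.INTER_CUBIC))
print(camera_info("wrist"))
E
```

```text
pics
{'clock': 0.0, 'q': array([-1.11901074e+00,  2.41409672e-01,  3.72735539e-03,  1.33516860e+00,
       -1.50909873e-05,  1.57080218e+00]), 'joint_velocities': array([-0.00083453,  0.00098708,  0.00074559, -0.00174688, -0.00165598,
       -0.00128419]), 'effort': array([-3.28583865e-04, -3.72314215e+01,  2.52410710e+01,  1.67126086e-02,
       -3.56912897e-04,  4.22608615e-08]), 'tcp_pos': array([ 218.17023008, -449.59973738,  403.81541189]), 'eef_rot': array([-3.05983276e+00, -7.03186449e-01,  7.45485136e-04]), 'force': array([-0.2262429 ,  0.16486543,  0.23633767]), 'ft_torque': array([0.01965173, 0.03137876, 0.0152231 ]), 'grasp_force': 0.0, 'opening': 85.44531700959644}
173.4
top {'K': array([[389.79711036,   0.        , 257.5625088 ],
       [  0.        , 389.79711036, 187.38062245],
       [  0.        ,   0.        ,   1.        ]]), 'R': array([[ 0.00820935, -0.99981279,  0.01752124],
       [-0.99916219, -0.00890403, -0.03994536],
       [ 0.04009389, -0.01717863, -0.99904823]]), 't': array([-188.35235835,  497.94254382, 1136.23289822])}
side {'K': array([[466.30695261, 
[... 154 characters left out ...]
835, -0.0888421 , -0.01158511],
       [-0.06887803, -0.6765637 , -0.73315577],
       [ 0.05729703,  0.73100523, -0.67996206]]), 't': array([-525.82148691,  -11.35304901, 1471.95684506])}
{'K': array([[265.95776269,   0.        , 260.27173057],
       [  0.        , 265.95776269, 191.0887152 ],
       [  0.        ,   0.        ,   1.        ]]), 'mount': array([[-1.84056600e-04, -9.64831152e-01, -2.62870337e-01,
         6.60779859e+01],
       [ 9.99999867e-01, -3.04263027e-04,  4.16577514e-04,
         1.04260444e+00],
       [-4.81908688e-04, -2.62870226e-01,  9.64831080e-01,
         3.12002400e+01],
       [ 0.00000000e+00,  0.00000000e+00,  0.00000000e+00,
         1.00000000e+00]])}
```

View pics/top0.png

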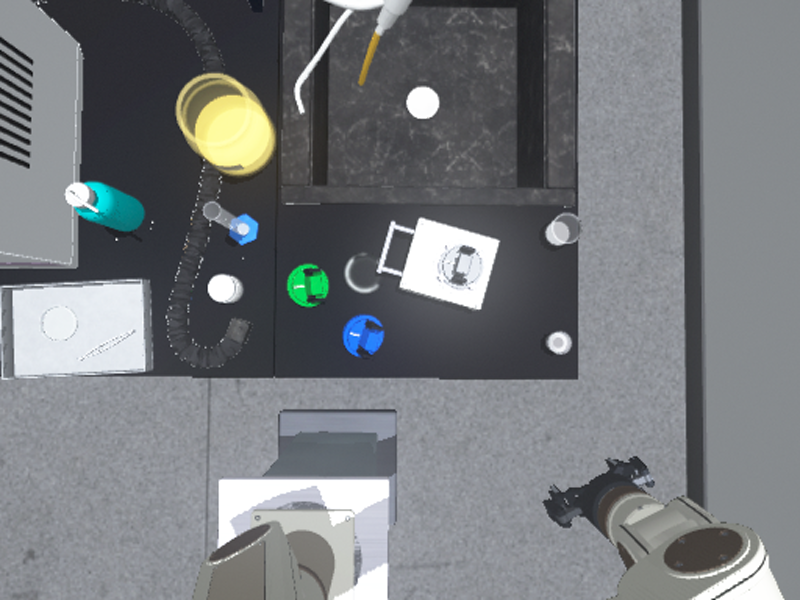

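View pics/side0.png

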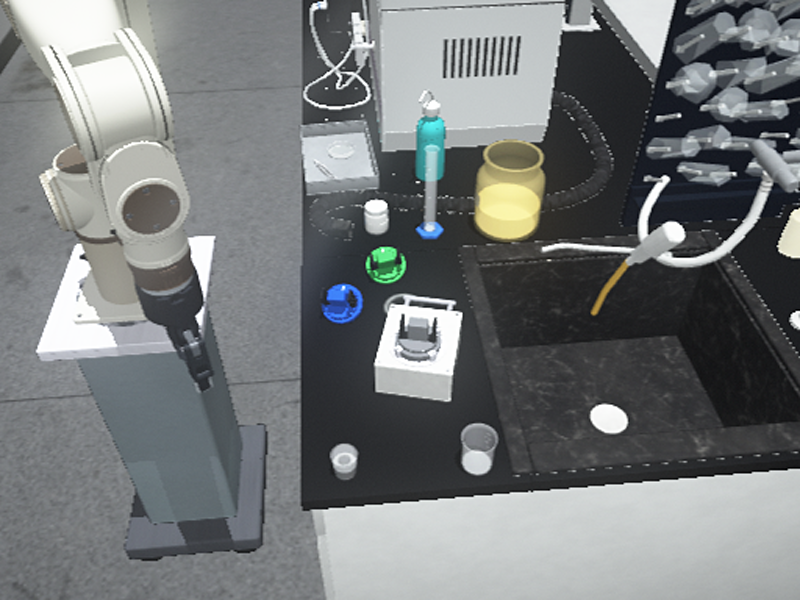

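The top view shows the white unit at about (448,263), with its handle at (395,248) on the left (+y), so the front looks towards +y. Candidates for the dial:
- the grey dial on the unit, (460,265)
- a green look-alike, (308,285)
- a blue look-alike, (363,336)

I choose the grey one on the housing. The beaker is at (562,230), the stopper at (558,342) and the jar at (225,289). A flat glass ring lies at (363,272). Next I check the grey dial close up.

```bash
python3 - <<'E'
from rig import get_image
import cv2,numpy as np
a=get_image("top")[130:205,230:330,::-1]
cv2.imwrite("pics/topc.png",cv2.resize(a,(800,600),interpolation=cv2.INTER_CUBIC))
a=get_image("side")[180:262,225:313,::-1]
cv2.imwrite("pics/sidec.png",cv2.resize(a,None,fx=7,fy=7,interpolation=cv2.INTER_CUBIC))
E
```

```text
(no output)
```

View pics/topc.png

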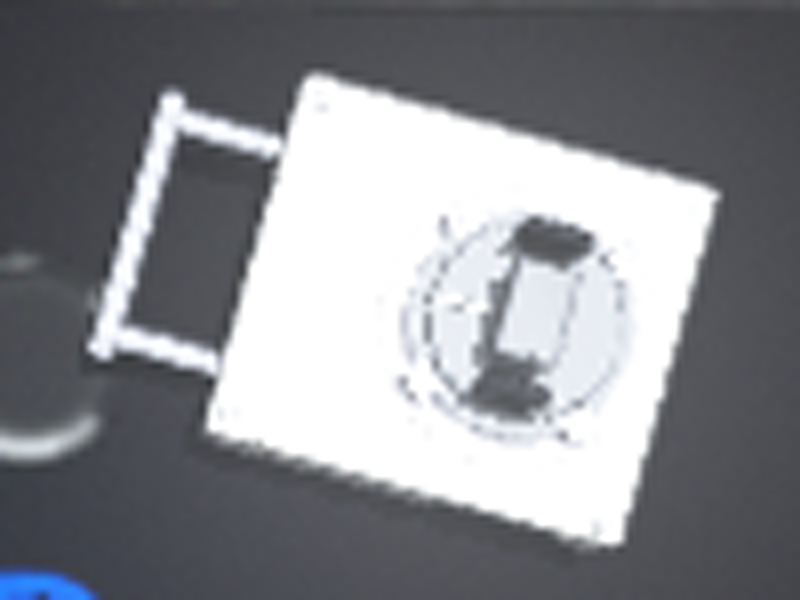

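View pics/sidec.png

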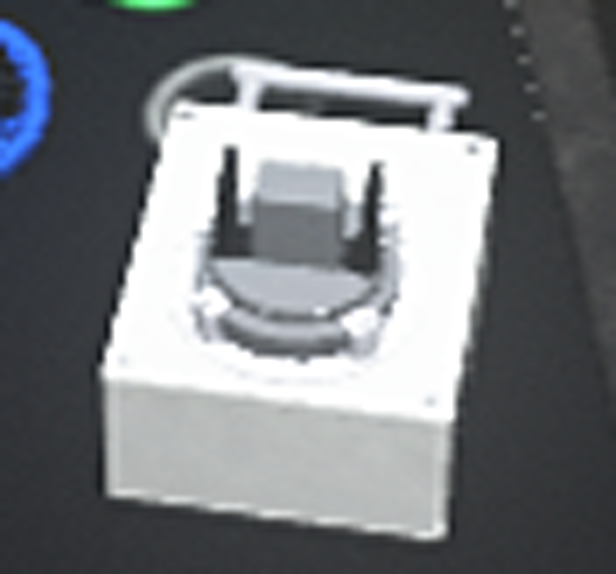

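The crop confirms the grey dial with two black tabs, at (555,240) and (510,390), and its pointer towards the handle. The housing's top corners are at (310,72), (720,192), (620,548) and (207,432), and the handle ends at (172,98) and (100,348). In the side crop the corners are at (180,103), (498,138), (452,418) and (105,375). Now I fit the pose to both views.

```bash
cat > h.py <<'E'
import numpy as np
from rig import camera_info,monitor
from scipy.optimize import least_squares
from scipy.spatial.transform import Rotation as Ro
def proj(n,X):
    c=camera_info(n);p=(c["K"]@(c["R"]@np.array(X,float).T+c["t"][:,None]));return (p[:2]/p[2]).T
def world(p,L):
    c,s=np.cos(p[2]),np.sin(p[2]);L=np.array(L,float)
    return np.c_[p[0]+c*L[:,0]-s*L[:,1],p[1]+s*L[:,0]+c*L[:,1],L[:,2]]
E
python3 - <<'E'
from h import *
C=[(-75,65,75),(75,65,75),(75,-65,75),(-75,-65,75)]
H=[(-117,45,52),(-117,-45,52)]
pt=(np.array([(310,72),(720,192),(620,548),(207,432),(172,98),(100,348)])+.5)/8-.5+[230,130]
ps=(np.array([(498,138),(452,418),(105,375),(180,103)])+.5)/7-.5+[225,180]
top=lambda p:(proj("top",world(p,C+H))-pt); side=lambda p:(proj("side",world(p,C))-ps)
for f in(lambda p:np.r_[top(p).ravel(),side(p).ravel()],lambda p:top(p).ravel(),lambda p:side(p).ravel()):
    r=least_squares(f,[450,-200,-1.6]);print(r.x.round(3),r.fun.round(1))
p=least_squares(lambda p:np.r_[top(p).ravel(),side(p).ravel()],[450,-200,-1.6]).x
print(world(p,[(20,0,120),(-117,0,52),(-177,0,52)]).round(1))
s=monitor.read_state();print(Ro.from_rotvec(s["eef_rot"]).as_matrix().round(3))
# heights/positions of ring, other items
c=camera_info("top")
for n,u in dict(beaker=(562,240),stop=(558,345),jar=(225,295),ring=(363,272),green=(308,285),blue=(363,336)).items():
    d=c["R"].T@np.linalg.inv(c["K"])@[u[0]*.64,u[1]*.64,1];o=-c["R"].T@c["t"]
    print(n,(o-d*o[2]/d[2]).round())
E
```

```text
[ 552.024 -265.829   -1.839] [-0.4 -0.2 -0.1 -0.5 -0.1 -0.4 -0.3 -0.6  0.4  0.5  0.7 -0.5 -0.4 -0.
 -0.3  0.3 -0.4 -0.  -0.7 -0.4]
[ 551.101 -265.694   -1.842] [-0.4  0.  -0.2 -0.1 -0.2  0.  -0.3 -0.4  0.4  0.7  0.7 -0.3]
[ 553.163 -265.971   -1.841] [ 0.1  0.   0.1  0.3  0.  -0.  -0.2 -0.4]
[[ 546.7 -285.1  120. ]
 [ 583.1 -153.    52. ]
 [ 599.   -95.2   52. ]]
[[ 0.9    0.437 -0.001]
 [ 0.437 -0.9    0.001]
 [-0.    -0.001 -1.   ]]
beaker [ 604. -490.    0.]
stop [ 403. -482.    0.]
jar [493. 152.   0.]
ring [ 539. -109.    0.]
green [513.  -5.   0.]
blue [ 417. -110.    0.]
```

drive_tool(
  series=[
    {"dx": 20, "roll": -5, "jaw": 100},
    {"dx": 55, "roll": -10, "jaw": 100},
    {"dx": 95, "roll": -16, "jaw": 100},
    {"dx": 135, "dy": -2, "roll": -22, "jaw": 100},
    {"dx": 170, "dy": -2, "roll": -28, "jaw": 100},
  ],
  newtons=30,
)

```text
invalid input at $.series[0]: expected keys dx, dy, dz, roll, jaw
```

```bash
cat >> h.py <<'E'
P=[552.0,-265.8,-1.839]
def togo(xyz,yyaw):
    """tool-frame shift (mm) and roll (deg) from measured pose to TCP xyz with tool y at yaw yyaw"""
    s=monitor.read_state();R=Ro.from_rotvec(s["eef_rot"]).as_matrix()
    yy=np.arctan2(R[1,1],R[0,1]);d=(yyaw-yy+np.pi/2)%np.pi-np.pi/2
    print("t",round(s["clock"],2),"tcp",s["tcp_pos"].round(1),"yyaw",yy.round(3),"q6",s["q"][5].round(2),"F",s["force"].round(1),"T",s["ft_torque"].round(3),"open",round(s["opening"],1),"grip",round(s["grasp_force"],1))
    print("shift",(R.T@(np.array(xyz)-s["tcp_pos"])).round(1),"roll",round(-np.degrees(d),1))
E
python3 -c "
from h import *
togo([546.7,-285.1,370],-.268)"
```

```text
t 0.2 tcp [ 218.2 -449.7  404.2] yyaw -1.119 q6 1.57 F [-0.1  0.7 -0.1] T [ 0.027 -0.062  0.001] open 85.6 grip 0.0
shift [367.4  -4.6  34.2] roll -48.8
```

drive_tool(
  series=[
    {"dx": 20, "dy": 0, "dz": 0, "roll": -5, "jaw": 100},
    {"dx": 55, "dy": 0, "dz": 0, "roll": -10, "jaw": 100},
    {"dx": 95, "dy": -1, "dz": 5, "roll": -16, "jaw": 100},
    {"dx": 135, "dy": -2, "dz": 10, "roll": -22, "jaw": 100},
    {"dx": 170, "dy": -2, "dz": 15, "roll": -28, "jaw": 100},
  ],
  newtons=30,
)

```text
clock: 0.62
tcp_pos: [371.9, -372.6, 389.5]
eef_rot: [2.797, 1.431, 0.001]
force: [-0.3, -0.1, -0.6]
opening: 85.4
grasp_force: 0.0
```

```bash
python3 -c "
from h import *
togo([546.7,-285.1,370],-.268)"
```

```text
t 0.62 tcp [ 371.9 -372.6  389.5] yyaw -0.625 q6 1.41 F [-0.3 -0.1 -0.6] T [-0.053 -0.028 -0.03 ] open 85.4 grip 0.0
shift [173.3  90.5  19.6] roll -20.5
```

drive_tool(
  series=[
    {"dx": 37, "dy": 19, "dz": 5, "roll": -6, "jaw": 100},
    {"dx": 72, "dy": 38, "dz": 10, "roll": -12, "jaw": 100},
    {"dx": 107, "dy": 56, "dz": 15, "roll": -18, "jaw": 100},
    {"dx": 140, "dy": 74, "dz": 18, "roll": -20, "jaw": 100},
    {"dx": 172, "dy": 90, "dz": 20, "roll": -20.5, "jaw": 100},
  ],
)

```text
clock: 1.03
tcp_pos: [546.1, -286.6, 368.7]
eef_rot: [-2.5, -1.901, 0.001]
force: [0.4, -0.4, 0.5]
opening: 85.0
grasp_force: 0.0
```

```bash
python3 - <<'E'
from h import *
from rig import get_image
import cv2
s=monitor.read_state();a=get_image("wrist")
togo([546.7,-285.1,274],-.268)
c=camera_info("wrist");M=np.eye(4);M[:3,:3]=Ro.from_rotvec(s["eef_rot"]).as_matrix();M[:3,3]=s["tcp_pos"];W=np.linalg.inv(M@c["mount"])
X=world(P,[(20,0,133),(20,30,137),(20,-30,137),(-75,65,75),(75,65,75),(75,-65,75),(-75,-65,75),(-117,40,52),(-117,-40,52)])
p=c["K"]@(W[:3,:3]@X.T+W[:3,3:]);p=(p[:2]/p[2]).T;print(p.round())
b=cv2.resize(a[:,:,::-1],(800,600),interpolation=cv2.INTER_CUBIC)
for u in p*800/512: cv2.drawMarker(b,tuple(int(v) for v in u),(0,0,255),0,10,1)
cv2.imwrite("pics/w1.png",b)
E
```

```text
t 1.08 tcp [ 551.  -283.3  367.7] yyaw -0.265 q6 1.36 F [5.1 0.8 1.6] T [ 0.04  -0.333 -0.005] open 85.4 grip 0.0
shift [-3.2 -3.9 93.7] roll 0.2
[[260. 201.]
 [298. 202.]
 [222. 202.]
 [331.  83.]
 [321. 234.]
 [200. 234.]
 [190.  84.]
 [301.  40.]
 [218.  40.]]
```

View pics/w1.png

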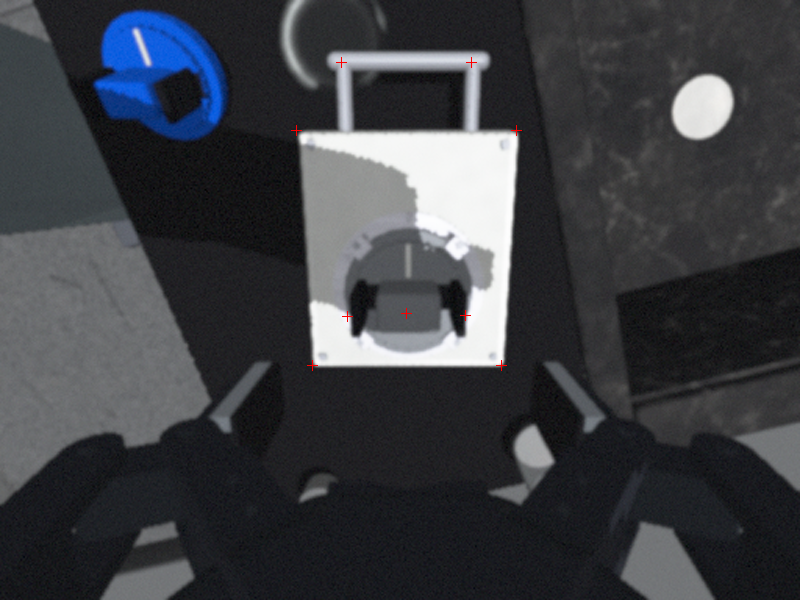

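The wrist view shows the reprojected corners and the dial within about 2 px (1–2 mm) of their real positions. The tabs' outer faces are at x≈349 and 468 and the pointer at (408,260). Tool y lies across the tabs. I go down to just above them and let the arm settle.

drive_tool(
  series=[
    {"dx": 0, "dy": -1, "dz": 10, "roll": 0, "jaw": 100},
    {"dx": 0, "dy": -1, "dz": 25, "roll": 0, "jaw": 100},
    {"dx": 0, "dy": -1, "dz": 38, "roll": 0, "jaw": 100},
    {"dx": 0, "dy": -1, "dz": 40, "roll": 0, "jaw": 100},
    {"dx": 0, "dy": -1, "dz": 40, "roll": 0, "jaw": 100},
  ],
)

```text
clock: 1.5
tcp_pos: [542.1, -288.0, 328.2]
eef_rot: [-2.501, -1.896, 0.003]
force: [-0.0, 0.2, -0.0]
opening: 85.6
grasp_force: 0.0
```

```bash
python3 - <<'E'
from h import *
from rig import get_image
import cv2
s=monitor.read_state();a=get_image("wrist")
togo([546.7,-285.1,274],-.268)
c=camera_info("wrist");M=np.eye(4);M[:3,:3]=Ro.from_rotvec(s["eef_rot"]).as_matrix();M[:3,3]=s["tcp_pos"];W=np.linalg.inv(M@c["mount"])
X=world(P,[(20,0,133),(20,30,137),(20,-30,137),(-75,65,75),(75,65,75),(75,-65,75),(-75,-65,75)])
p=c["K"]@(W[:3,:3]@X.T+W[:3,3:]);p=(p[:2]/p[2]).T
q=(p-[180,70]);print((q*4+1.5).round())
b=cv2.resize(a[70:220,180:360,::-1],None,fx=4,fy=4,interpolation=cv2.INTER_CUBIC)
for u in q*4+1.5: cv2.drawMarker(b,tuple(int(v) for v in u),(0,0,255),0,10,1)
cv2.imwrite("pics/w2.png",b)
E
```

```text
t 1.55 tcp [ 542.6 -288.1  329.4] yyaw -0.274 q6 1.36 F [-0.8  0.   0.4] T [ 0.019 -0.087 -0.021] open 85.4 grip 0.0
shift [ 4.   3.2 55.3] roll -0.3
[[346. 585.]
 [534. 593.]
 [160. 594.]
 [678.  14.]
 [625. 720.]
 [ 60. 722.]
 [  5.  18.]]
```

View pics/w2.png

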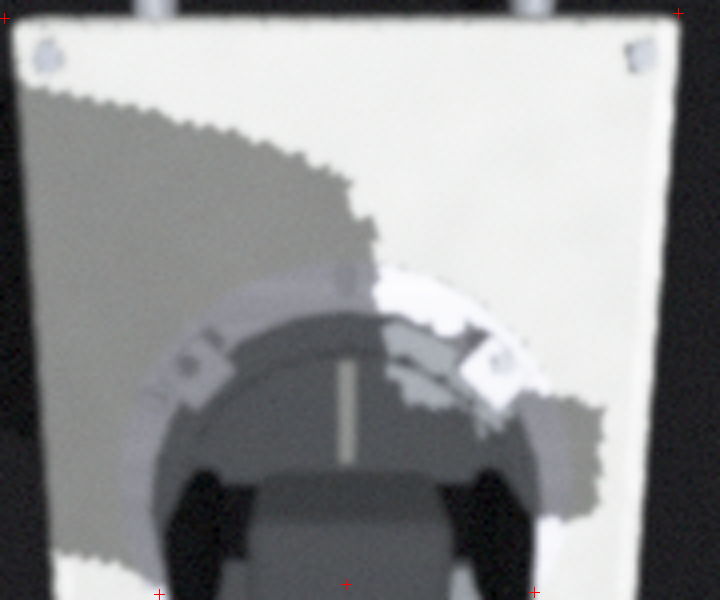

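Measured corners, tabs and rib agree with the model to within 1 mm (rib at x=346 against 346 predicted). I descend.

drive_tool(
  series=[
    {"dx": 2, "dy": 1.5, "dz": 12, "roll": 0, "jaw": 100},
    {"dx": 4, "dy": 3, "dz": 26, "roll": 0, "jaw": 100},
    {"dx": 4, "dy": 3, "dz": 40, "roll": 0, "jaw": 100},
    {"dx": 4, "dy": 3, "dz": 50, "roll": 0, "jaw": 100},
    {"dx": 4, "dy": 3, "dz": 54, "roll": 0, "jaw": 100},
  ],
)

```text
clock: 1.97
tcp_pos: [546.8, -284.8, 274.9]
eef_rot: [-2.502, -1.897, 0.001]
force: [-0.1, -0.1, 0.1]
opening: 85.4
grasp_force: 0.0
```

drive_tool(
  series=[
    {"dx": 0, "dy": 0, "dz": 0, "roll": 0, "jaw": 80},
    {"dx": 0, "dy": 0, "dz": 0, "roll": 0, "jaw": 80},
    {"dx": 0, "dy": 0, "dz": 0, "roll": 0, "jaw": 80},
    {"dx": 0, "dy": 0, "dz": 0, "roll": 0, "jaw": 80},
    {"dx": 0, "dy": 0, "dz": 0, "roll": 0, "jaw": 80},
  ],
)

```text
clock: 2.38
tcp_pos: [547.7, -284.7, 276.6]
eef_rot: [2.502, 1.898, 0.001]
force: [-0.1, -0.2, -0.1]
opening: 68.2
grasp_force: 0.0
```

```bash
python3 -c "
from h import *
togo([546.7,-285.1,274],-.268)"
```

```text
t 2.38 tcp [ 547.7 -284.7  276.6] yyaw -0.273 q6 1.36 F [-0.1 -0.2 -0.1] T [-0.031 -0.03  -0.035] open 68.2 grip 0.0
shift [-0.6 -0.9  2.6] roll -0.3
```

drive_tool(
  series=[
    {"dx": -0.6, "dy": -0.8, "dz": 2.5, "roll": -0.3, "jaw": 70},
    {"dx": -0.6, "dy": -0.8, "dz": 2.5, "roll": -0.3, "jaw": 60},
    {"dx": -0.6, "dy": -0.8, "dz": 2.5, "roll": -0.3, "jaw": 52},
    {"dx": -0.6, "dy": -0.8, "dz": 2.5, "roll": -0.3, "jaw": 45},
    {"dx": -0.6, "dy": -0.8, "dz": 2.5, "roll": -0.3, "jaw": 40},
  ],
  newtons=30,
)

```text
clock: 2.8
tcp_pos: [547.1, -285.2, 275.3]
eef_rot: [2.495, 1.904, 0.003]
force: [-0.5, 0.8, 7.8]
opening: 45.8
grasp_force: 32.5
```

drive_tool(
  series=[
    {"dx": 0, "dy": 0, "dz": 0, "roll": 0, "jaw": 40},
    {"dx": 0, "dy": 0, "dz": 0, "roll": 0, "jaw": 40},
    {"dx": 0, "dy": 0, "dz": 0, "roll": 0, "jaw": 40},
    {"dx": 0, "dy": 0, "dz": 0, "roll": 0, "jaw": 40},
    {"dx": 0, "dy": 0, "dz": 0, "roll": 0, "jaw": 40},
  ],
)

```text
clock: 3.22
tcp_pos: [547.0, -285.2, 275.3]
eef_rot: [2.495, 1.904, 0.003]
force: [-0.6, 0.7, 7.1]
opening: 46.0
grasp_force: 32.5
```

```bash
python3 -c "
from h import *
togo([546.7,-285.1,274],-.268)"
```

```text
t 3.22 tcp [ 547.  -285.2  275.3] yyaw -0.267 q6 1.36 F [-0.6  0.7  7.1] T [0.125 0.158 0.006] open 46.0 grip 32.5
shift [ 0.  -0.4  1.3] roll 0.0
```

Opening is 46 mm, so both tabs are in. I turn CCW (negative roll).

drive_tool(
  series=[
    {"dx": 0, "dy": 0, "dz": 0, "roll": -2, "jaw": 40},
    {"dx": 0, "dy": 0, "dz": 0, "roll": -5, "jaw": 40},
    {"dx": 0, "dy": 0, "dz": 0, "roll": -9, "jaw": 40},
    {"dx": 0, "dy": 0, "dz": 0, "roll": -13, "jaw": 40},
    {"dx": 0, "dy": 0, "dz": 0, "roll": -15, "jaw": 40},
  ],
)

```text
clock: 3.63
tcp_pos: [547.2, -285.2, 275.3]
eef_rot: [2.221, 2.216, 0.002]
force: [0.4, 0.9, 7.4]
opening: 46.3
grasp_force: 32.5
```

```bash
python3 -c "
from h import *
togo([546.7,-285.1,274],-.268)"
```

```text
t 3.63 tcp [ 547.2 -285.2  275.3] yyaw -0.002 q6 1.09 F [0.4 0.9 7.4] T [ 0.09   0.091 -0.01 ] open 46.3 grip 32.5
shift [ 0.1 -0.5  1.3] roll 15.2
```

drive_tool(
  series=[
    {"dx": 0, "dy": 0, "dz": 0, "roll": -5, "jaw": 40},
    {"dx": 0, "dy": 0, "dz": 0, "roll": -11, "jaw": 40},
    {"dx": 0, "dy": 0, "dz": 0, "roll": -18, "jaw": 40},
    {"dx": 0, "dy": 0, "dz": 0, "roll": -25, "jaw": 40},
    {"dx": 0, "dy": 0, "dz": 0, "roll": -31, "jaw": 40},
  ],
)

```text
clock: 4.05
tcp_pos: [547.2, -285.3, 275.3]
eef_rot: [1.544, 2.731, 0.0]
force: [-1.4, 0.6, 6.6]
opening: 46.1
grasp_force: 32.4
```

```bash
python3 - <<'E'
from h import *
from rig import get_image
import cv2
togo([546.7,-285.1,274],-.268)
cv2.imwrite("pics/w3.png",get_image("wrist")[:,:,::-1])
E
```

```text
t 4.05 tcp [ 547.2 -285.3  275.3] yyaw 0.541 q6 0.55 F [-1.4  0.6  6.6] T [-0.006  0.006 -0.043] open 46.1 grip 32.4
shift [ 0.4 -0.3  1.3] roll 46.4
```

View pics/w3.png

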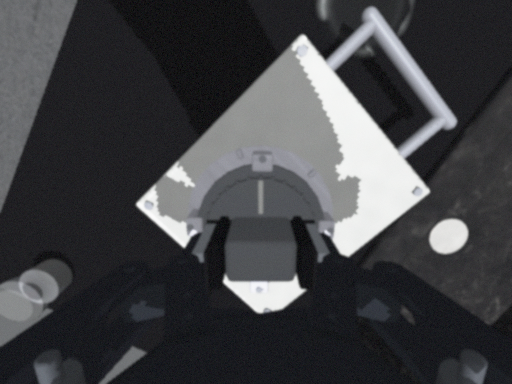

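The picture shows the pointer rib at (261,195), still aligned with the gripper, while the housing appears rotated about 45°, so the dial turns with it. Now small steps, with the torque checked after each.

drive_tool(
  series=[
    {"dx": 0, "dy": 0, "dz": 0, "roll": -2, "jaw": 40},
    {"dx": 0, "dy": 0, "dz": 0, "roll": -4, "jaw": 40},
    {"dx": 0, "dy": 0, "dz": 0, "roll": -5, "jaw": 40},
    {"dx": 0, "dy": 0, "dz": 0, "roll": -5, "jaw": 40},
    {"dx": 0, "dy": 0, "dz": 0, "roll": -5, "jaw": 40},
  ],
)

```text
clock: 4.52
tcp_pos: [547.2, -285.3, 275.3]
eef_rot: [1.432, 2.792, 0.0]
force: [-0.1, 0.9, 6.6]
opening: 45.7
grasp_force: 32.4
```

```bash
python3 -c "
from h import *
togo([546.7,-285.1,274],-.268)"
```

```text
t 4.52 tcp [ 547.2 -285.3  275.3] yyaw 0.623 q6 0.47 F [-0.1  0.9  6.6] T [ 0.067  0.027 -0.024] open 45.7 grip 32.4
shift [ 0.5 -0.3  1.3] roll 51.1
```

drive_tool(
  series=[
    {"dx": 0, "dy": 0, "dz": 0, "roll": -1, "jaw": 40},
    {"dx": 0, "dy": 0, "dz": 0, "roll": -2, "jaw": 40},
    {"dx": 0, "dy": 0, "dz": 0, "roll": -3, "jaw": 40},
    {"dx": 0, "dy": 0, "dz": 0, "roll": -3, "jaw": 40},
    {"dx": 0, "dy": 0, "dz": 0, "roll": -3, "jaw": 40},
  ],
)

```text
clock: 4.93
tcp_pos: [547.2, -285.3, 275.3]
eef_rot: [1.358, 2.828, -0.0]
force: [0.5, 0.8, 6.9]
opening: 46.0
grasp_force: 32.4
```

```bash
python3 -c "
from h import *
togo([546.7,-285.1,274],-.268)"
```

```text
t 4.93 tcp [ 547.2 -285.3  275.3] yyaw 0.675 q6 0.41 F [0.5 0.8 6.9] T [0.072 0.03  0.025] open 46.0 grip 32.4
shift [ 0.5 -0.3  1.3] roll 54.1
```

drive_tool(
  series=[
    {"dx": 0, "dy": 0, "dz": 0, "roll": -1, "jaw": 40},
    {"dx": 0, "dy": 0, "dz": 0, "roll": -2, "jaw": 40},
    {"dx": 0, "dy": 0, "dz": 0, "roll": -3, "jaw": 40},
    {"dx": 0, "dy": 0, "dz": 0, "roll": -3, "jaw": 40},
    {"dx": 0, "dy": 0, "dz": 0, "roll": -3, "jaw": 40},
  ],
)

```text
clock: 5.35
tcp_pos: [547.2, -285.3, 275.3]
eef_rot: [1.284, 2.863, -0.0]
force: [0.6, 0.4, 7.4]
opening: 46.0
grasp_force: 32.4
```

```bash
python3 -c "
from h import *
togo([546.7,-285.1,274],-.268)"
```

```text
t 5.35 tcp [ 547.2 -285.3  275.3] yyaw 0.728 q6 0.36 F [0.6 0.4 7.4] T [ 0.02   0.033 -0.004] open 46.0 grip 32.4
shift [ 0.5 -0.2  1.3] roll 57.0
```

drive_tool(
  series=[
    {"dx": 0, "dy": 0, "dz": 0, "roll": -1, "jaw": 40},
    {"dx": 0, "dy": 0, "dz": 0, "roll": -2, "jaw": 40},
    {"dx": 0, "dy": 0, "dz": 0, "roll": -3, "jaw": 40},
    {"dx": 0, "dy": 0, "dz": 0, "roll": -3, "jaw": 40},
    {"dx": 0, "dy": 0, "dz": 0, "roll": -3, "jaw": 40},
  ],
)

```text
clock: 5.77
tcp_pos: [547.2, -285.3, 275.3]
eef_rot: [1.208, 2.895, -0.0]
force: [0.5, 0.0, 7.1]
opening: 45.9
grasp_force: 32.4
```

```bash
python3 -c "
from h import *
togo([546.7,-285.1,274],-.268)"
```

```text
t 5.77 tcp [ 547.2 -285.3  275.3] yyaw 0.78 q6 0.31 F [0.5 0.  7.1] T [ 0.026  0.066 -0.026] open 45.9 grip 32.4
shift [ 0.5 -0.3  1.3] roll 60.1
```

drive_tool(
  series=[
    {"dx": 0, "dy": 0, "dz": 0, "roll": -1, "jaw": 40},
    {"dx": 0, "dy": 0, "dz": 0, "roll": -2, "jaw": 40},
    {"dx": 0, "dy": 0, "dz": 0, "roll": -3, "jaw": 40},
    {"dx": 0, "dy": 0, "dz": 0, "roll": -3, "jaw": 40},
    {"dx": 0, "dy": 0, "dz": 0, "roll": -3, "jaw": 40},
  ],
)

```text
clock: 6.18
tcp_pos: [547.2, -285.3, 275.3]
eef_rot: [1.132, 2.926, -0.001]
force: [0.3, 1.6, 6.9]
opening: 46.1
grasp_force: 32.4
```

```bash
python3 -c "
from h import *
togo([546.7,-285.1,274],-.268)"
```

```text
t 6.18 tcp [ 547.2 -285.3  275.3] yyaw 0.832 q6 0.26 F [0.3 1.6 6.9] T [0.012 0.04  0.071] open 46.1 grip 32.4
shift [ 0.5 -0.2  1.3] roll 63.1
```

```bash
cat >> h.py <<'E'
def torque():
    from rig import get_image
    v=[]
    for i in range(6):
        s=monitor.read_state();v.append([s["ft_torque"][2],s["effort"][5]]);get_image("wrist")
    R=Ro.from_rotvec(s["eef_rot"]).as_matrix()
    print("t",round(s["clock"],2),"turn deg",np.degrees(np.arctan2(R[1,1],R[0,1])+.268).round(2),"Tz,eff6",np.mean(v,0).round(3),"sd",np.std(v,0).round(3))
E
python3 -c "
from h import *
torque()"
```

```text
t 6.43 turn deg 63.05 Tz,eff6 [0.035 0.004] sd [0.026 0.004]
```

drive_tool(
  series=[
    {"dx": 0, "dy": 0, "dz": 0, "roll": -1, "jaw": 40},
    {"dx": 0, "dy": 0, "dz": 0, "roll": -2, "jaw": 40},
    {"dx": 0, "dy": 0, "dz": 0, "roll": -2.5, "jaw": 40},
    {"dx": 0, "dy": 0, "dz": 0, "roll": -2.5, "jaw": 40},
    {"dx": 0, "dy": 0, "dz": 0, "roll": -2.5, "jaw": 40},
  ],
)

```text
clock: 6.9
tcp_pos: [547.2, -285.3, 275.3]
eef_rot: [1.068, 2.95, -0.001]
force: [-0.8, 0.4, 7.5]
opening: 46.1
grasp_force: 32.4
```

```bash
python3 -c "
from h import *
torque()"
```

```text
t 7.15 turn deg 65.55 Tz,eff6 [0.011 0.005] sd [0.04  0.002]
```

drive_tool(
  series=[
    {"dx": 0, "dy": 0, "dz": 0, "roll": -1, "jaw": 40},
    {"dx": 0, "dy": 0, "dz": 0, "roll": -2, "jaw": 40},
    {"dx": 0, "dy": 0, "dz": 0, "roll": -2.5, "jaw": 40},
    {"dx": 0, "dy": 0, "dz": 0, "roll": -2.5, "jaw": 40},
    {"dx": 0, "dy": 0, "dz": 0, "roll": -2.5, "jaw": 40},
  ],
)

```text
clock: 7.62
tcp_pos: [547.2, -285.2, 275.3]
eef_rot: [1.003, 2.973, -0.001]
force: [0.2, 0.5, 7.5]
opening: 46.1
grasp_force: 32.4
```

```bash
python3 -c "
from h import *
torque()"
```

```text
t 7.87 turn deg 68.05 Tz,eff6 [0.01  0.006] sd [0.028 0.002]
```

drive_tool(
  series=[
    {"dx": 0, "dy": 0, "dz": 0, "roll": -1, "jaw": 40},
    {"dx": 0, "dy": 0, "dz": 0, "roll": -2, "jaw": 40},
    {"dx": 0, "dy": 0, "dz": 0, "roll": -2.5, "jaw": 40},
    {"dx": 0, "dy": 0, "dz": 0, "roll": -2.5, "jaw": 40},
    {"dx": 0, "dy": 0, "dz": 0, "roll": -2.5, "jaw": 40},
  ],
)

```text
clock: 8.33
tcp_pos: [547.2, -285.2, 275.3]
eef_rot: [0.938, 2.994, -0.001]
force: [1.0, -0.3, 7.2]
opening: 45.9
grasp_force: 32.4
```

```bash
python3 -c "
from h import *
torque()"
```

```text
t 8.58 turn deg 70.55 Tz,eff6 [0.009 0.006] sd [0.017 0.002]
```

drive_tool(
  series=[
    {"dx": 0, "dy": 0, "dz": 0, "roll": -1, "jaw": 40},
    {"dx": 0, "dy": 0, "dz": 0, "roll": -2, "jaw": 40},
    {"dx": 0, "dy": 0, "dz": 0, "roll": -2.5, "jaw": 40},
    {"dx": 0, "dy": 0, "dz": 0, "roll": -2.5, "jaw": 40},
    {"dx": 0, "dy": 0, "dz": 0, "roll": -2.5, "jaw": 40},
  ],
)

```text
clock: 9.05
tcp_pos: [547.2, -285.2, 275.3]
eef_rot: [0.873, 3.014, -0.001]
force: [-0.3, -0.3, 7.0]
opening: 46.1
grasp_force: 32.4
```

```bash
python3 -c "
from h import *
torque()"
```

```text
t 9.3 turn deg 73.05 Tz,eff6 [-0.01  -0.002] sd [0.027 0.002]
```

drive_tool(
  series=[
    {"dx": 0, "dy": 0, "dz": 0, "roll": -1, "jaw": 40},
    {"dx": 0, "dy": 0, "dz": 0, "roll": -2, "jaw": 40},
    {"dx": 0, "dy": 0, "dz": 0, "roll": -2.5, "jaw": 40},
    {"dx": 0, "dy": 0, "dz": 0, "roll": -2.5, "jaw": 40},
    {"dx": 0, "dy": 0, "dz": 0, "roll": -2.5, "jaw": 40},
  ],
)

```text
clock: 9.77
tcp_pos: [546.9, -285.1, 275.3]
eef_rot: [0.808, 3.032, -0.001]
force: [-0.2, 1.1, 7.8]
opening: 45.9
grasp_force: 32.6
```

```bash
python3 -c "
from h import *
torque()"
```

```text
t 10.02 turn deg 75.51 Tz,eff6 [-0.223 -0.22 ] sd [0.023 0.002]
```

Torque has risen to 0.22 N m, so the stop is reached. I nudge it a little further for firm bearing.

drive_tool(
  series=[
    {"dx": 0, "dy": 0, "dz": 0, "roll": -0.4, "jaw": 40},
    {"dx": 0, "dy": 0, "dz": 0, "roll": -0.4, "jaw": 40},
    {"dx": 0, "dy": 0, "dz": 0, "roll": -0.4, "jaw": 40},
    {"dx": 0, "dy": 0, "dz": 0, "roll": -0.4, "jaw": 40},
    {"dx": 0, "dy": 0, "dz": 0, "roll": -0.4, "jaw": 40},
  ],
)

```text
clock: 10.48
tcp_pos: [546.9, -285.2, 275.3]
eef_rot: [0.798, 3.035, -0.001]
force: [-0.8, 0.3, 6.9]
opening: 45.9
grasp_force: 32.6
```

```bash
python3 -c "
from h import *
torque()"
```

```text
t 10.73 turn deg 75.9 Tz,eff6 [-0.291 -0.279] sd [0.023 0.   ]
```

0.28 N m is in the right band. I release here.

drive_tool(
  series=[
    {"dx": 0, "dy": 0, "dz": 0, "roll": 0, "jaw": 100},
    {"dx": 0, "dy": 0, "dz": 0, "roll": 0, "jaw": 100},
    {"dx": 0, "dy": 0, "dz": 0, "roll": 0, "jaw": 100},
    {"dx": 0, "dy": 0, "dz": 0, "roll": 0, "jaw": 100},
    {"dx": 0, "dy": 0, "dz": 0, "roll": 0, "jaw": 100},
  ],
)

```text
clock: 11.2
tcp_pos: [546.4, -284.9, 272.9]
eef_rot: [-0.797, -3.038, -0.0]
force: [0.3, -0.3, 0.2]
opening: 85.1
grasp_force: 0.0
```

drive_tool(
  series=[
    {"dx": 0, "dy": 0, "dz": 0, "roll": 0, "jaw": 100},
    {"dx": 0, "dy": 0, "dz": -8, "roll": 0, "jaw": 100},
    {"dx": 0, "dy": 0, "dz": -22, "roll": 0, "jaw": 100},
    {"dx": 0, "dy": 0, "dz": -40, "roll": 0, "jaw": 100},
    {"dx": 0, "dy": 0, "dz": -60, "roll": 0, "jaw": 100},
  ],
)

```text
clock: 11.62
tcp_pos: [546.3, -284.8, 333.6]
eef_rot: [-0.797, -3.037, -0.001]
force: [0.4, -0.1, -0.9]
opening: 85.5
grasp_force: 0.0
```

drive_tool(
  series=[
    {"dx": 0, "dy": 0, "dz": -15, "roll": 0, "jaw": 100},
    {"dx": 0, "dy": 0, "dz": -25, "roll": 0, "jaw": 100},
    {"dx": 0, "dy": 0, "dz": -30, "roll": 0, "jaw": 100},
    {"dx": 0, "dy": 0, "dz": -30, "roll": 0, "jaw": 100},
    {"dx": 0, "dy": 0, "dz": -30, "roll": 0, "jaw": 100},
  ],
)

```text
clock: 12.03
tcp_pos: [546.4, -284.9, 362.8]
eef_rot: [-0.797, -3.038, -0.0]
force: [0.5, -0.5, -0.1]
opening: 85.3
grasp_force: 0.0
```

```bash
python3 - <<'E'
from h import *
from rig import get_image
import cv2
togo([*world(P,[(-117,0,0)])[0,:2],330],1.303)
cv2.imwrite("pics/w4.png",cv2.resize(get_image("wrist")[80:300,130:390,::-1],None,fx=2.7,fy=2.7,interpolation=cv2.INTER_CUBIC))
E
```

```text
t 12.03 tcp [ 546.4 -284.9  362.8] yyaw 1.057 q6 0.03 F [ 0.5 -0.5 -0.1] T [0.06  0.007 0.008] open 85.3 grip 0.0
shift [ 32.9 132.9  32.8] roll -14.1
```

View pics/w4.png

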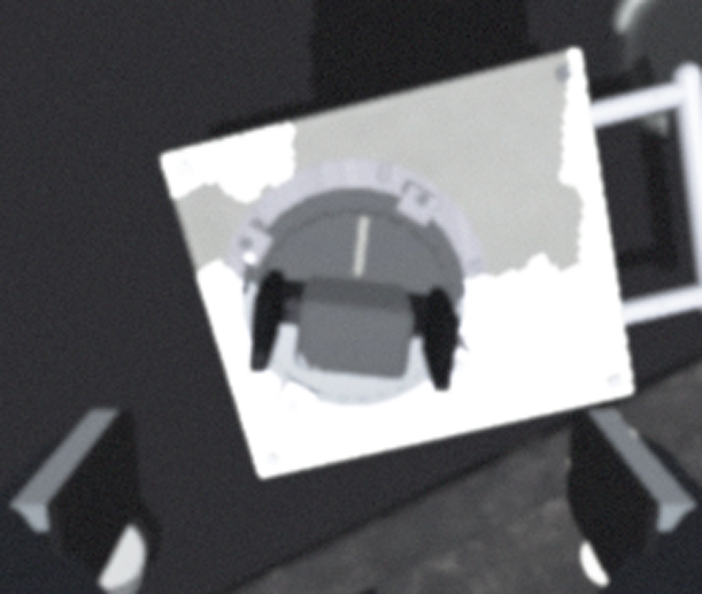

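Both tabs are out: outer faces at x≈255 and 460, about 60 mm apart, with gaps to the bar (300–412) on both sides. The dial rests close to the stop. On to the handle.

drive_tool(
  series=[
    {"dx": 7, "dy": 28, "dz": 0, "roll": -3, "jaw": 40},
    {"dx": 15, "dy": 62, "dz": 0, "roll": -7, "jaw": 40},
    {"dx": 24, "dy": 97, "dz": 0, "roll": -11, "jaw": 40},
    {"dx": 30, "dy": 123, "dz": 10, "roll": -14, "jaw": 40},
    {"dx": 33, "dy": 133, "dz": 20, "roll": -14, "jaw": 40},
  ],
)

```text
clock: 12.5
tcp_pos: [583.8, -149.5, 342.2]
eef_rot: [-0.413, -3.114, -0.002]
force: [-0.4, -0.0, 0.3]
opening: 34.2
grasp_force: 0.0
```

drive_tool(
  series=[
    {"dx": 0, "dy": 0, "dz": 12, "roll": 0, "jaw": 40},
    {"dx": 0, "dy": 0, "dz": 25, "roll": 0, "jaw": 40},
    {"dx": 0, "dy": 0, "dz": 32, "roll": 0, "jaw": 40},
    {"dx": 0, "dy": 0, "dz": 32, "roll": 0, "jaw": 40},
    {"dx": 0, "dy": 0, "dz": 32, "roll": 0, "jaw": 40},
  ],
)

```text
clock: 12.92
tcp_pos: [582.7, -153.3, 310.2]
eef_rot: [-0.423, -3.111, -0.0]
force: [-0.3, -0.2, 0.6]
opening: 33.9
grasp_force: 0.0
```

```bash
python3 - <<'E'
from h import *
from rig import get_image
import cv2
togo([*world(P,[(-117,0,0)])[0,:2],207],1.303)
s=monitor.read_state();a=get_image("wrist")
c=camera_info("wrist");M=np.eye(4);M[:3,:3]=Ro.from_rotvec(s["eef_rot"]).as_matrix();M[:3,3]=s["tcp_pos"];W=np.linalg.inv(M@c["mount"])
X=world(P,[(-117,45,52),(-117,-45,52),(-75,65,75),(-75,-65,75)])
p=c["K"]@(W[:3,:3]@X.T+W[:3,3:]);p=(p[:2]/p[2]).T*800/512;print(p.round())
b=cv2.resize(a[:,:,::-1],(800,600),interpolation=cv2.INTER_CUBIC)
for u in p: cv2.drawMarker(b,tuple(int(v) for v in u),(0,0,255),0,12,1)
cv2.imwrite("pics/w5.png",b)
E
```

```text
t 12.92 tcp [ 582.7 -153.3  310.2] yyaw 1.301 q6 0.01 F [-0.3 -0.2  0.6] T [-0.02   0.024 -0.003] open 33.9 grip 0.0
shift [ -0.5   0.5 103.2] roll -0.1
[[410. 379.]
 [409. 227.]
 [334. 431.]
 [321. 189.]]
```

View pics/w5.png

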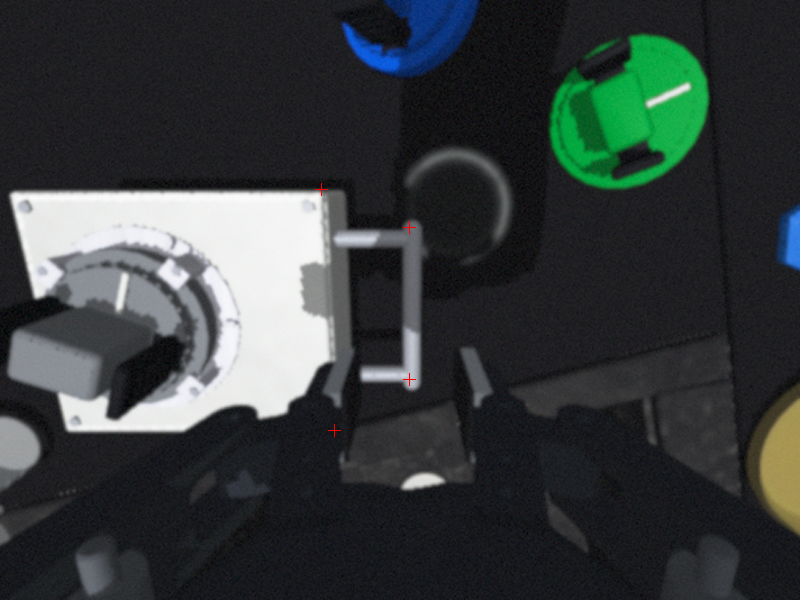

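The handle bar at (411,227–385) matches the model within 2 px and lies between the open fingers. I descend.

drive_tool(
  series=[
    {"dx": 0, "dy": 0.5, "dz": 15, "roll": 0, "jaw": 40},
    {"dx": 0, "dy": 0.5, "dz": 35, "roll": 0, "jaw": 40},
    {"dx": 0, "dy": 0.5, "dz": 55, "roll": 0, "jaw": 40},
    {"dx": 0, "dy": 0.5, "dz": 70, "roll": 0, "jaw": 40},
    {"dx": 0, "dy": 0.5, "dz": 80, "roll": 0, "jaw": 40},
  ],
)

```text
clock: 13.38
tcp_pos: [583.0, -152.8, 230.4]
eef_rot: [-0.423, -3.112, -0.0]
force: [0.3, 0.9, 0.7]
opening: 34.3
grasp_force: 0.0
```

drive_tool(
  series=[
    {"dx": 0, "dy": 0, "dz": 10, "roll": 0, "jaw": 40},
    {"dx": 0, "dy": 0, "dz": 19, "roll": 0, "jaw": 40},
    {"dx": 0, "dy": 0, "dz": 23, "roll": 0, "jaw": 40},
    {"dx": 0, "dy": 0, "dz": 23, "roll": 0, "jaw": 40},
    {"dx": 0, "dy": 0, "dz": 23, "roll": 0, "jaw": 40},
  ],
)

```text
clock: 13.8
tcp_pos: [583.5, -152.5, 208.6]
eef_rot: [0.421, 3.113, -0.0]
force: [0.2, 0.3, -0.5]
opening: 33.9
grasp_force: 0.0
```

```bash
python3 -c "
from h import *
togo([*world(P,[(-117,0,0)])[0,:2],207],1.303)"
```

```text
t 13.8 tcp [ 583.5 -152.5  208.6] yyaw 1.302 q6 0.01 F [ 0.2  0.3 -0.5] T [ 0.011  0.027 -0.058] open 33.9 grip 0.0
shift [ 0.3 -0.6  1.6] roll -0.1
```

drive_tool(
  series=[
    {"dx": 0, "dy": -0.3, "dz": 1.5, "roll": 0, "jaw": 25},
    {"dx": 0, "dy": -0.3, "dz": 1.5, "roll": 0, "jaw": 15},
    {"dx": 0, "dy": -0.3, "dz": 1.5, "roll": 0, "jaw": 5},
    {"dx": 0, "dy": -0.3, "dz": 1.5, "roll": 0, "jaw": 5},
    {"dx": 0, "dy": -0.3, "dz": 1.5, "roll": 0, "jaw": 5},
  ],
)

```text
clock: 14.22
tcp_pos: [583.7, -151.9, 207.4]
eef_rot: [0.419, 3.112, 0.004]
force: [1.9, 4.3, 2.0]
opening: 8.9
grasp_force: 29.3
```

drive_tool(
  series=[
    {"dx": 0, "dy": 1, "dz": 0, "roll": 0, "jaw": 5},
    {"dx": 0, "dy": 2, "dz": 0, "roll": 0, "jaw": 5},
    {"dx": 0, "dy": 3, "dz": 0, "roll": 0, "jaw": 5},
    {"dx": 0, "dy": 3, "dz": 0, "roll": 0, "jaw": 5},
    {"dx": 0, "dy": 3, "dz": 0, "roll": 0, "jaw": 5},
  ],
)

```text
clock: 14.63
tcp_pos: [584.1, -150.5, 207.3]
eef_rot: [0.422, 3.112, -0.003]
force: [-0.6, -1.6, 4.9]
opening: 9.0
grasp_force: 29.7
```

```bash
python3 -c "
from h import *
togo([*world(P,[(-177,0,0)])[0,:2],207],1.303)"
```

```text
t 14.63 tcp [ 584.1 -150.5  207.3] yyaw 1.301 q6 0.02 F [-0.6 -1.6  4.9] T [-0.42   0.038  0.03 ] open 9.0 grip 29.7
shift [ 0.5 57.3  0.3] roll -0.1
```

The handle follows with about 2 N, so the drawer is unlocked. I pull on.

drive_tool(
  series=[
    {"dx": 0, "dy": 6, "dz": 0, "roll": 0, "jaw": 5},
    {"dx": 0, "dy": 17, "dz": 0, "roll": 0, "jaw": 5},
    {"dx": 0, "dy": 30, "dz": 0, "roll": 0, "jaw": 5},
    {"dx": 0, "dy": 41, "dz": 0, "roll": 0, "jaw": 5},
    {"dx": 0, "dy": 48, "dz": 0, "roll": 0, "jaw": 5},
  ],
)

```text
clock: 15.05
tcp_pos: [597.2, -103.1, 207.4]
eef_rot: [0.421, 3.112, -0.001]
force: [-0.3, -2.0, 5.5]
opening: 8.7
grasp_force: 29.7
```

drive_tool(
  series=[
    {"dx": 0, "dy": 2, "dz": 0, "roll": 0, "jaw": 5},
    {"dx": 0, "dy": 4, "dz": 0, "roll": 0, "jaw": 5},
    {"dx": 0, "dy": 6, "dz": 0, "roll": 0, "jaw": 5},
    {"dx": 0, "dy": 8, "dz": 0, "roll": 0, "jaw": 5},
    {"dx": 0, "dy": 8, "dz": 0, "roll": 0, "jaw": 5},
  ],
)

```text
clock: 15.47
tcp_pos: [599.3, -95.7, 207.4]
eef_rot: [0.421, 3.112, -0.0]
force: [0.3, -1.3, 4.8]
opening: 8.4
grasp_force: 29.7
```

```bash
python3 -c "
from h import *
togo([*world(P,[(-177,0,0)])[0,:2],207],1.303)"
```

```text
t 15.47 tcp [599.3 -95.7 207.4] yyaw 1.302 q6 0.11 F [ 0.3 -1.3  4.8] T [-0.227 -0.055 -0.065] open 8.4 grip 29.7
shift [0.5 0.4 0.4] roll -0.1
```

drive_tool(
  series=[
    {"dx": 0, "dy": 0.5, "dz": 0, "roll": 0, "jaw": 5},
    {"dx": 0, "dy": 1, "dz": 0, "roll": 0, "jaw": 5},
    {"dx": 0, "dy": 1.5, "dz": 0, "roll": 0, "jaw": 5},
    {"dx": 0, "dy": 2, "dz": 0, "roll": 0, "jaw": 5},
    {"dx": 0, "dy": 2, "dz": 0, "roll": 0, "jaw": 5},
  ],
)

```text
clock: 15.88
tcp_pos: [599.7, -94.1, 207.4]
eef_rot: [0.422, 3.112, -0.001]
force: [1.2, -1.6, 5.9]
opening: 8.7
grasp_force: 29.7
```

drive_tool(
  series=[
    {"dx": 0, "dy": 0.5, "dz": 0, "roll": 0, "jaw": 5},
    {"dx": 0, "dy": 1, "dz": 0, "roll": 0, "jaw": 5},
    {"dx": 0, "dy": 1.5, "dz": 0, "roll": 0, "jaw": 5},
    {"dx": 0, "dy": 2, "dz": 0, "roll": 0, "jaw": 5},
    {"dx": 0, "dy": 2, "dz": 0, "roll": 0, "jaw": 5},
  ],
)

```text
clock: 16.3
tcp_pos: [600.0, -93.1, 207.3]
eef_rot: [0.423, 3.112, -0.005]
force: [-0.6, -5.5, 5.5]
opening: 8.9
grasp_force: 29.8
```

drive_tool(
  series=[
    {"dx": 0, "dy": 0.5, "dz": 0, "roll": 0, "jaw": 5},
    {"dx": 0, "dy": 1, "dz": 0, "roll": 0, "jaw": 5},
    {"dx": 0, "dy": 1, "dz": 0, "roll": 0, "jaw": 5},
    {"dx": 0, "dy": 1, "dz": 0, "roll": 0, "jaw": 5},
    {"dx": 0, "dy": 1, "dz": 0, "roll": 0, "jaw": 5},
  ],
)

```text
clock: 16.72
tcp_pos: [600.1, -92.8, 207.3]
eef_rot: [0.424, 3.112, -0.007]
force: [-0.9, -6.7, 5.3]
opening: 8.9
grasp_force: 29.8
```

The drawer is on its stop: 60 mm of travel and the force is rising. I release and lift clear.

drive_tool(
  series=[
    {"dx": 0, "dy": 0, "dz": 0, "roll": 0, "jaw": 40},
    {"dx": 0, "dy": 0, "dz": 0, "roll": 0, "jaw": 40},
    {"dx": 0, "dy": 0, "dz": 0, "roll": 0, "jaw": 40},
    {"dx": 0, "dy": 0, "dz": 0, "roll": 0, "jaw": 40},
    {"dx": 0, "dy": 0, "dz": 0, "roll": 0, "jaw": 40},
  ],
)

```text
clock: 17.13
tcp_pos: [599.9, -90.6, 206.2]
eef_rot: [-0.42, -3.112, -0.001]
force: [0.2, 0.1, -0.5]
opening: 34.2
grasp_force: 0.0
```

drive_tool(
  series=[
    {"dx": 0, "dy": 0, "dz": -10, "roll": 0, "jaw": 40},
    {"dx": 0, "dy": 0, "dz": -28, "roll": 0, "jaw": 40},
    {"dx": 0, "dy": 0, "dz": -50, "roll": 0, "jaw": 40},
    {"dx": 0, "dy": 0, "dz": -75, "roll": 0, "jaw": 40},
    {"dx": 0, "dy": 0, "dz": -100, "roll": 0, "jaw": 40},
  ],
)

```text
clock: 17.55
tcp_pos: [599.9, -90.8, 308.2]
eef_rot: [-0.421, -3.113, -0.0]
force: [0.3, 0.0, 0.2]
opening: 34.2
grasp_force: 0.0
```

drive_tool(
  series=[
    {"dx": 0, "dy": 0, "dz": -20, "roll": 0, "jaw": 40},
    {"dx": 0, "dy": 0, "dz": -35, "roll": 0, "jaw": 40},
    {"dx": 0, "dy": 0, "dz": -40, "roll": 0, "jaw": 40},
    {"dx": 0, "dy": 0, "dz": -40, "roll": 0, "jaw": 40},
    {"dx": 0, "dy": 0, "dz": -40, "roll": 0, "jaw": 40},
  ],
)

```text
clock: 17.97
tcp_pos: [600.0, -90.9, 346.5]
eef_rot: [-0.421, -3.113, -0.0]
force: [0.7, 0.2, -0.0]
opening: 34.0
grasp_force: 0.0
```

```bash
python3 - <<'E'
from h import *
from rig import get_image
import cv2
togo([*world(P,[(-177,0,0)])[0,:2],207],1.303)
s=monitor.read_state();a=get_image("wrist")
c=camera_info("wrist");M=np.eye(4);M[:3,:3]=Ro.from_rotvec(s["eef_rot"]).as_matrix();M[:3,3]=s["tcp_pos"];W=np.linalg.inv(M@c["mount"])
X=world(P,[(-177,45,52),(-177,-45,52),(-75,65,75),(-75,-65,75)])
p=c["K"]@(W[:3,:3]@X.T+W[:3,3:]);p=(p[:2]/p[2]).T*800/512
b=cv2.resize(a[:,:,::-1],(800,600),interpolation=cv2.INTER_CUBIC)
for u in p: cv2.drawMarker(b,tuple(int(v) for v in u),(0,0,255),0,12,1)
cv2.imwrite("pics/w6.png",b)
E
```

```text
t 17.97 tcp [600.  -90.9 346.5] yyaw 1.302 q6 0.12 F [ 0.7  0.2 -0. ] T [-0.005  0.     0.046] open 34.0 grip 0.0
shift [-1.000e-01 -4.400e+00  1.395e+02] roll -0.1
```

View pics/w6.png

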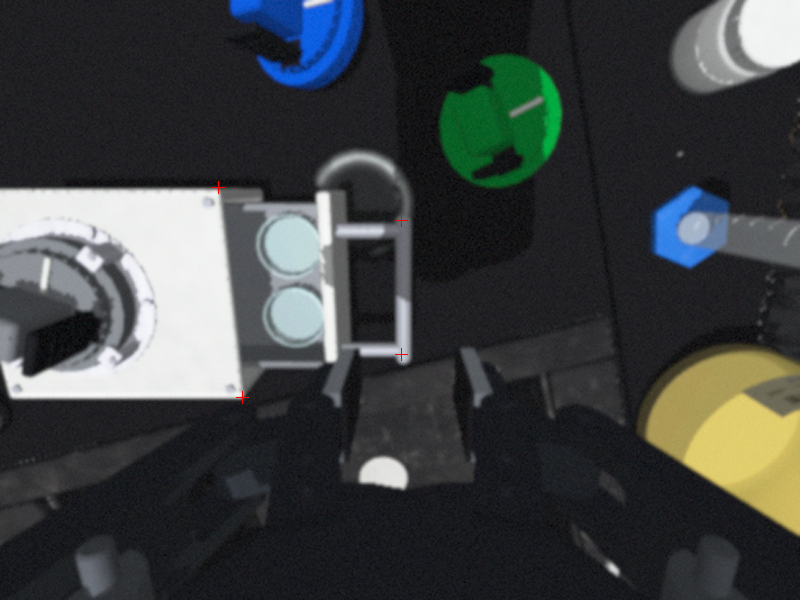

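The drawer is fully open: the handle bar is at (404,215–360), on or just past the predicted 60 mm position. The dial is still turned and the robot is clear. I hand the job in.

```bash
python3 -c "
from rig import order
print(order.close_job())"
```

```text
the job is handed in; nothing more can be done
None
```

The job is handed in: I turned the dial about 76° counter-clockwise until it bore on its open stop at 0.28 N m and let go there, and both tabs sprang out. I then pulled the drawer to its 60 mm stop and left it open, with the beaker, stopper and jar not touched and the robot clear at 18 s.

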